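Clamp the door hinge in the jig

ROBOT

A 6-joint arm with a two-finger parallel gripper is mounted at the origin on the work surface. World frame = base frame: x ahead of the robot, y to its left, z up, the work surface at z = 0. Lengths are in m, angles in degrees, forces in N, time in s.
With the tool pointing down it reaches from about 0.4 to 0.825 m from the base axis. Payload 7 kg.
Tool frame: the origin (TCP) lies midway between the tips of the shut fingers; the grasp point (between the pads) lies 19 mm behind it; z points along the fingers, y is the line along which they close (so a half turn about z gives the same grasp; the last joint's range is limited). The gripper opens to 88 mm and grips with 3 to 60 N. Pads are 19 mm wide; open, the fingers measure 130 mm over their backs; the gripper's body (78 mm by 193 mm) begins 47 mm behind the grasp point.
Start: joints at [-49.498, 20.546, 0.682, 0, -70.136, -16.507], TCP at [0.274, -0.617, 0.227] pointing down, gripper open.
Joint ranges: [-176.03, 176.03], [-82.01, 121.73], [-58.28, 71.71], [-173.87, 95.51], [-174.79, -0.11], [-173.66, 173.66]. Speed limits (degrees/s): [136.94, 136.94, 172.46, 180, 180, 180].

INTERFACE

Orientations are given as [roll, pitch, yaw] about the fixed x, y, z axes, in that order (R = Rz(yaw) Ry(pitch) Rx(roll)).
In Python, from plant import telemetry, viewer, workorder gives the robot as it stands. The module is installed in compiled form; this text tells all that it offers.
- The arm moves only by the tool carry_out, never from a script. Its argument "rows" is a list of rows, each a list of 6 numbers: the shift along the tool's x, y, z in m, then the turn, a rotation vector about the tool's x, y, z in rad. In form: [[tx, ty, tz, ax, ay, az], ...]. A call has 1 to 8 rows; each row is the pose to reach, as a shift and turn from the pose commanded when the call began, along the tool's axes at that moment; what a row does not reach only later rows make up. A row lasts 1/8 s, in which the tool goes at most 62.5 mm and 10.7 degrees, less where a joint would pass 70% of its speed; a pose out of reach is approached as far as the arm can. A call with a gripper value outside its range is refused whole. "grip" is the gripper's target within -1 to 1 (fully open at 1, half-way at 0, shut at -1), set as the call begins (left out, the last holds). The fingers move at their own pace and stop on an object; the grip force is fixed at half the most. Time passes only in rows, so rows that repeat a pose let the fingers close. It gives the time, the measured TCP pose, the force, the opening and the grip force at its end, in the units of the state.
- telemetry.get_obs(): the state, without advancing time (a new reading comes with each control period).
- viewer.snapshot(name): name is "scene" or "side" or "wrist"; returns the picture (420x560x3 uint8, red, green, blue); there is no depth.
- viewer.camera_info(name): a dict with "intrinsics" (3x3 intrinsics, pixels), "extrinsics" (4x4, takes a point from camera to world coordinates); the wrist camera has in their place "tool_from_camera" (4x4, takes a point from camera to tool coordinates, whose origin is the TCP and whose axes are the flange's). Camera axes: x right, y down, z forward; pixel columns grow to the right and rows downward; lengths in m; the calibration is good to about 2 mm. A picture is of the moment at which its call begins: read the wrist's pose just before it. camera_info takes no time and is no camera call.
- workorder.close_job(): hands the job in; it is judged then, once.
The state is a dict: "clock": time; "joint_pos": joint angles; "qvel": joint speeds; "tau": joint torques, N m; "tool_pos": TCP position; "orientation": TCP orientation; "force": force on the tool from outside, world axes, zero at the start; "moment": the same for the moment, N m; "opening": finger opening in m; "gripper_force": force on a finger pad.
Only numpy, scipy, OpenCV 4.12 (cv2) and the standard library are available. Lean on these libraries where they do the work, as an engineer would, in place of code of your own. Each camera call takes 0.05 s, during which the arm holds its last target. There are 200 camera calls.

TASK

Get the door hinge ready for its pin to be knocked out: with the fingertips push the big flat hinge along its channel in the wooden jig until it is fully home against the end stop, and only then push the clamp's upright handle over past centre so that it snaps down and the clamp's foot holds the hinge. Nothing is to be picked up: the hinge stays lying flat in its channel, and the tools, tray, tape measure and tea glass around it stay where they are.

Things in the scene. Friction and masses are not known exactly. Their poses are not given: they have to be found in the camera images.
- jig: fixed plywood board, 18 mm thick, x -60..165, y -150..120 mm from its origin, which lies at table level under the channel's centre line; y axis along the channel to the end stop, x from channel to clamp. Channel floor = board top, z 18 mm; side strips 7 mm high, inner faces at x -38 and 38, from y -120 to 80; its -y end is open. Clamp base: x 75..150, y 25..75, up to z 57 mm
- stop_face (a point): point on the face of the wooden end stop (a block 100 mm wide, 16 mm high across the channel's +y end) that the hinge is pushed against: jig (0, 80, 24) mm
- hinge_tail (a point): big steel door hinge, opened flat, loose, 100 mm long (along the channel), 72 wide, 250 g: 3 mm leaves on the channel floor, between them the knuckle, a 13 mm thick barrel along the whole length. This point: centre of the knuckle's end away from the stop, 6.5 mm over the floor, the place to push; y axis towards the nose. 135 to 170 mm from the stop at the start, 100 mm when home
- hinge_nose (a point): centre of the knuckle's other end, which goes against the end stop; 6.5 mm over the channel's floor
- handle (a joint): toggle clamp handle, rad: 0 open (start; upright, leaning 0.17 rad to jig -x), grows as it swings to jig +x, 1.5 closed (lying outward, 0.24 rad above level). A spring drives it to the nearer end: dead centre at 0.75, beyond which it snaps shut by itself. About 4 N at the grip starts it
- handle_pivot (a point): the handle's pivot, its axis along jig y; jig (125, 50, 52) mm
- handle_end (a point): free end of the handle, on its centre line, 114 mm from the pivot. The rubber grip, 18 mm thick and 24 mm wide (along jig y), covers the outer 72 mm. Push it on the side that faces the channel (jig -x) towards jig +x
- clamp_pad: clamp's rubber foot, 14 mm across, on a sprung spindle at the end of a 75 mm steel arm; origin where the spindle passes through the arm. Open, the arm is raised 0.9 rad (foot near jig (25, 50, 88) mm, arm up to 120 mm above the table); as the handle swings over it comes down and the foot presses on the hinge's far leaf at jig (20, 50) mm with about 3.5 N
- punch: chrome pin punch 125 mm long, 12 mm thick, lying on the jig's board in front of the clamp, along jig y. Leave alone. Origin on its underside at mid length
- screwdriver: red-handled screwdriver 200 mm long, 28 mm thick, lying on the table beyond the jig. Leave alone. Origin under its middle, x axis towards the blade
- mallet: rubber mallet, 300 mm long, head 85 x 54 mm, lying beside the jig. Leave alone. Origin on the table under the handle
- parts_tray: open plastic tray 100 x 140 x 30 mm with screws in it. Leave alone. Origin under its centre
- tea_glass: small glass of tea on its saucer (110 mm across), 91 mm high. Leave alone. Origin under its centre
- tape_measure: tape measure 70 x 65 x 36 mm. Leave alone. Origin under its centre
There are look-alikes about, which are no part of the job. There is more than one size of the part that bears hinge_tail; the job needs the largest.

How it is judged:
By the outcome, as a careful person would: the job done as asked, in the order asked, and still so for the second after the job is handed in, with the robot touching nothing.
It also fails if it takes over 42 s, if anything falls off the work surface, if the arm or the gripper's body presses on something with over 40 N, if the wrist force passes 120 N, or if a joint passes its speed limit or range.

## Working session

There is one attempt and no reset: what is moved stays moved. The work goes in short steps, Python scripts to look and compute and a tool call to move; the robot and the scene stay as the last step left them, time stands still between calls to the robot, and variables do not carry over. Pictures are saved under pics/ and viewed, at most 10 in all, crops included, and the job is handed in when it is done.

Besides the shell and the picture viewer there is one more tool, called after "Request:" as name(argument=value, ...), one argument or row to a line, values as JSON. carry_out: Moves the arm, as the interface text tells. Its arguments: {"type":"object","properties":{"rows":{"type":"array"},"grip":{"type":"number"}},"required":["rows"]}

```bash
mkdir -p pics; cat > h.py <<'E'
import numpy as np, cv2
from plant import telemetry, viewer, workorder
from scipy.spatial.transform import Rotation as R
def snap(n,f):
    im=viewer.snapshot(n); cv2.imwrite('pics/'+f,cv2.cvtColor(im,cv2.COLOR_RGB2BGR)); return im
def cam(n,obs=None):
    c=viewer.camera_info(n); K=np.array(c['intrinsics'])
    if 'extrinsics' in c: return K,np.array(c['extrinsics'])
    T=np.eye(4);T[:3,:3]=R.from_euler('xyz',obs['orientation'],degrees=True).as_matrix();T[:3,3]=obs['tool_pos']
    return K,T@np.array(c['tool_from_camera'])
def ray(K,E,uv,z):
    d=E[:3,:3]@np.linalg.inv(K)@np.array([*uv,1.]); return E[:3,3]+d*(z-E[2,3])/d[2]
def proj(K,E,p):
    q=np.linalg.inv(E)@np.append(p,1); q=K@q[:3]; return q[:2]/q[2]
E
python3 - <<'E'
from h import *
a=snap('scene','s1.png'); b=snap('side','d1.png')
o=telemetry.get_obs(); print(o)
for n in('scene','side'):print(viewer.camera_info(n))
E
```

```text
{'clock': 0.1, 'joint_pos': array([-4.94980214e+01,  2.05851727e+01,  6.40730109e-01, -1.65608532e-02,
       -7.01363943e+01, -1.65060783e+01]), 'qvel': array([ 0.06795064, -0.08593153,  0.14276783,  0.07389234,  0.02974494,
       -0.07240095]), 'tau': array([-1.53710178e-03, -5.84163988e+01,  2.93750471e+01,  7.01545134e+00,
        1.01337489e-02, -4.21805601e-05]), 'tool_pos': array([ 0.27429382, -0.61629186,  0.22575741]), 'orientation': array([ 1.79918071e+02, -8.04130053e-03, -1.56009732e+02]), 'force': array([ 0.48697391,  0.4852765 , -0.93354448]), 'moment': array([ 0.00620372,  0.01187563, -0.0217329 ]), 'gripper_force': 0.0, 'opening': 0.08757440424440785}
{'intrinsics': array([[488.37003004,   0.        , 289.66578073],
       [  0.        , 488.37003004, 211.03614296],
       [  0.        ,   0.        ,   1.        ]]), 'extrinsics': array([[ 0.70869403,  0.55123   , -0.44033879,  1.04968241],
       [ 0.70541097, -0.54286359,  0.4557351 , -0.43809163],
       [ 0.01217096, -0.63359656, -0.77356788,  0.98887369],
       [ 0.        ,  0.        ,  0.        ,  1.        ]])}
{'intrinsics': array([[483.60927508,   0.        , 275.41748733],
       [  0.        , 483.60927508, 211.04403188],
       [  0.        ,   0.        ,   1.        ]]), 'extrinsics': array([[-8.17086908e-01, -3.68650384e-01,  4.43244718e-01,
         4.67394749e-03],
       [-5.76513739e-01,  5.23743569e-01, -6.27155947e-01,
         8.20162898e-01],
       [-9.45290026e-04, -7.67977583e-01, -6.40476024e-01,
         8.94017849e-01],
       [ 0.00000000e+00,  0.00000000e+00,  0.00000000e+00,
         1.00000000e+00]])}
```

View pics/s1.png

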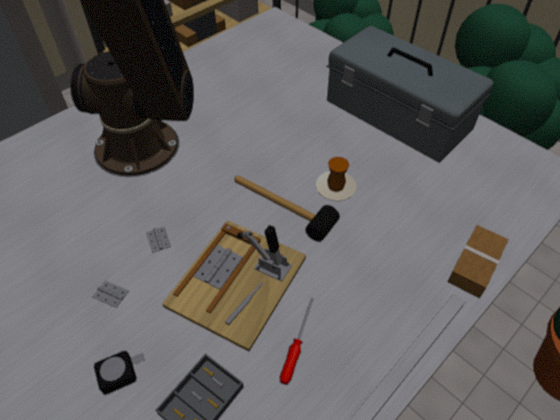

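View pics/d1.png

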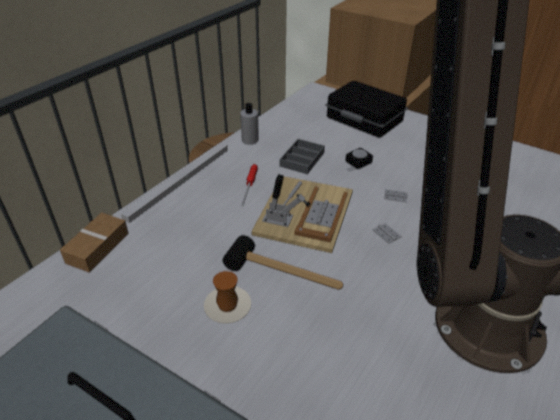

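The scene view shows the jig at about (235,280), with the end stop at its top end (240,232). The hinge is in the channel at about (218,266), and the clamp handle stands at (271,240). The two small look-alike hinges lie at (158,240) and (110,293). The side view shows the jig at about (305,210). I'll enlarge both.

```bash
python3 - <<'E'
import cv2
a=cv2.imread('pics/s1.png')[215:350,155:315]; b=cv2.imread('pics/d1.png')[165:255,245:365]
cv2.imwrite('pics/s1c.png',cv2.resize(a,None,fx=4.4,fy=4.4,interpolation=cv2.INTER_CUBIC))
cv2.imwrite('pics/d1c.png',cv2.resize(b,None,fx=6,fy=6,interpolation=cv2.INTER_CUBIC))
E
```

```text
(no output)
```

View pics/s1c.png

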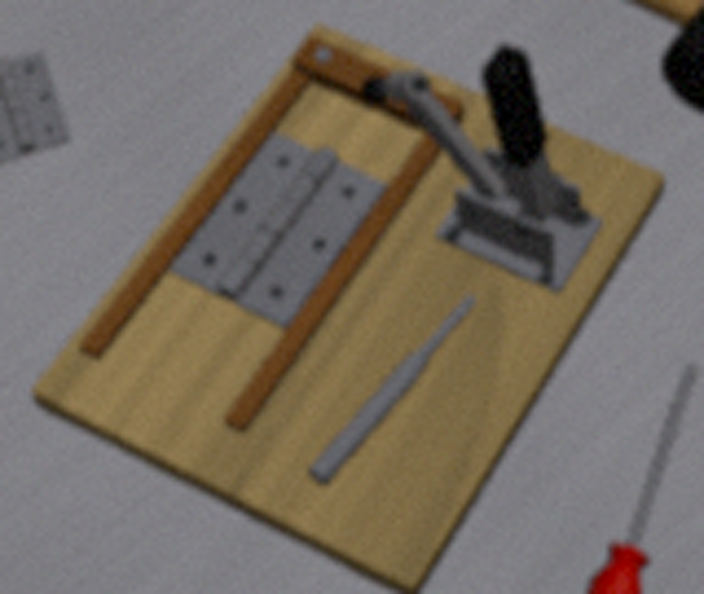

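View pics/d1c.png

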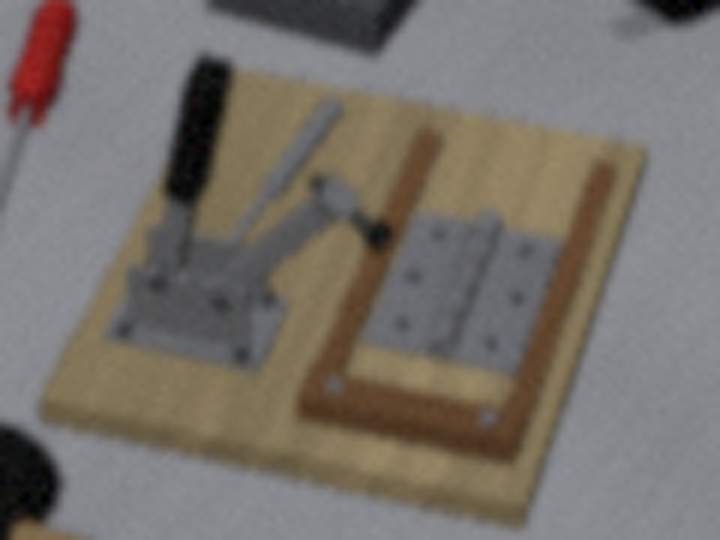

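```bash
cat > fit.py <<'E'
from h import *
from scipy.optimize import least_squares
S=lambda u,v:(155+(u+.5)/4.4-.5,215+(v+.5)/4.4-.5)
D=lambda u,v:(245+(u+.5)/6-.5,165+(v+.5)/6-.5)
pts=[('scene',S(318,26),(-60,120)),('scene',S(663,180),(165,120)),('scene',S(37,393),(-60,-150)),('scene',S(415,580),(165,-150)),
('side',D(525,510),(-60,120)),('side',D(42,405),(165,120)),('side',D(233,70),(165,-150)),('side',D(646,150),(-60,-150))]
C={n:cam(n) for n in('scene','side')}
W=[ray(*C[n],uv,.018)[:2] for n,uv,_ in pts]; J=np.array([p for *_,p in pts])/1000
def f(q):
    c,s=np.cos(q[2]),np.sin(q[2]); return (J@np.array([[c,s],[-s,c]])+q[:2]-W)
r=least_squares(lambda q:f(q).ravel(),[.5,-.2,0]); 
if r.cost>1e-3:r=min((least_squares(lambda q:f(q).ravel(),[.5,-.2,a]) for a in(1.5,3,-1.5)),key=lambda r:r.cost)
q=r.x; c,s=np.cos(q[2]),np.sin(q[2]); RJ=np.array([[c,-s,0],[s,c,0],[0,0,1]]); OJ=np.array([q[0],q[1],0])
toW=lambda p:RJ@(np.array(p)/1000)+OJ
toJ=lambda w:RJ.T@(np.array(w)-OJ)*1000
if __name__=='__main__':
    print(q,np.degrees(q[2])); print((f(q)*1000).round(1))
    print('tail',toJ(ray(*C['scene'],S(228,292),.0245)),toJ(ray(*C['side'],D(490,217),.0245)))
    print('nose',toJ(ray(*C['scene'],S(328,155),.0275)),toJ(ray(*C['side'],D(440,348),.0275)))
    h=toW((125-114*np.sin(.17),50,52+114*np.cos(.17)));print('handle end',h,proj(*C['scene'],h),S(510,48),proj(*C['side'],h),D(215,62))
    print('handle W',h,'stop',toW((0,80,24)))
E
python3 fit.py; python3 -c "
from h import *
print(viewer.camera_info('wrist'))"
```

```text
[ 0.49467282 -0.09396007  0.29764989] 17.054082648261794
[[-5.5  4.2]
 [-3.1  6.1]
 [-6.5 -0.3]
 [ 0.9 -2.6]
 [ 0.3 -1.9]
 [ 4.8 -2.2]
 [ 8.8  0.3]
 [ 0.3 -3.5]]
tail [  0.71001898 -60.06126184  24.5       ] [  0.46903877 -62.28795968  24.5       ]
nose [ 1.44931269 35.78405667 27.5       ] [-1.02254546 41.2508745  27.5       ]
handle end [ 0.58107393 -0.01515569  0.16435666] [269.04064022 227.28679321] (270.52272727272725, 225.52272727272728) [279.79839551 176.27941366] (280.4166666666667, 174.91666666666666)
handle W [ 0.58107393 -0.01515569  0.16435666] stop [ 0.47121088 -0.0174778   0.024     ]
{'intrinsics': array([[376.71047906,   0.        , 276.46308898],
       [  0.        , 376.71047906, 213.87060103],
       [  0.        ,   0.        ,   1.        ]]), 'tool_from_camera': array([[ 1.20662887e-03, -9.57248697e-01, -2.89263678e-01,
         7.81817353e-02],
       [ 9.99998832e-01,  8.83573529e-04,  1.24740116e-03,
         1.82352789e-04],
       [-9.38487403e-04, -2.89264845e-01,  9.57248645e-01,
        -1.57550350e-01],
       [ 0.00000000e+00,  0.00000000e+00,  0.00000000e+00,
         1.00000000e+00]])}
```

```bash
cat > go.py <<'E'
import sys
from fit import *
def go(x,y,z):
    o=telemetry.get_obs(); Rt=R.from_euler('xyz',o['orientation'],degrees=True)
    tx=RJ.T@[0,0,0]; G=R.from_matrix(np.column_stack([-RJ[:,1],-RJ[:,0],[0,0,-1]]))
    w=toW((x,y,z)); print('now jig',toJ(o['tool_pos']).round(1),'F',o['force'].round(1),'t',o['clock'],'open',o['opening'])
    print('shift',Rt.inv().apply(w-o['tool_pos']).round(4),'turn',(Rt.inv()*G).as_rotvec().round(4))
if __name__=='__main__': go(*map(float,sys.argv[1:]))
E
python3 go.py 0 -110 200
```

```text
now jig [-363.9 -434.7  225.8] F [ 0.5  0.5 -0.9] t 0.1 open 0.08757440424440785
shift [-0.4004  0.2784  0.0261] turn [ 1.3000e-03  9.0000e-04 -1.4497e+00]
```

Request:
carry_out(
  rows=[
    [-0.05,0.035,0.003,0,0,-0.18],
    [-0.1,0.07,0.006,0,0,-0.36],
    [-0.15,0.104,0.01,0,0,-0.54],
    [-0.2,0.139,0.013,0,0,-0.72],
    [-0.25,0.174,0.016,0,0,-0.9],
    [-0.3,0.209,0.02,0,0,-1.08],
    [-0.35,0.244,0.023,0,0,-1.26],
    [-0.4,0.278,0.026,0,0,-1.45],
  ],
  grip=-1,
)

```text
clock: 1.1
tool_pos: [0.5274, -0.198, 0.2004]
orientation: [180.0, 0.0, -72.7]
force: [1.4, -1.9, 0.3]
opening: 0.0134
gripper_force: 0.0
```

```bash
python3 - <<'E'
from h import *
import time
from fit import toJ
o=telemetry.get_obs(); print(o['tool_pos'],toJ(o['tool_pos']),o['orientation'],o['qvel'],o['opening'])
snap('wrist','w0.png');o=telemetry.get_obs(); print(o['tool_pos'],o['orientation'])
im=snap('wrist','w1.png')
a=cv2.imread('pics/w1.png');cv2.imwrite('pics/w1b.png',cv2.resize(a,(800,600),interpolation=cv2.INTER_CUBIC))
np.savez('w1.npz',p=o['tool_pos'],o=o['orientation'])
E
```

```text
[ 0.52741729 -0.19804412  0.20040906] [   0.77947146 -109.11040992  200.40905801] [ 1.79993193e+02  4.45138312e-03 -7.27086734e+01] [46.26111637  7.98087148  6.68649703  0.19057123  1.41472155 39.49493155] 0.01339501952492328
[ 0.53080091 -0.19365232  0.1999211 ] [-1.79923545e+02  2.09981703e-02 -7.20191595e+01]
```

View pics/w1b.png

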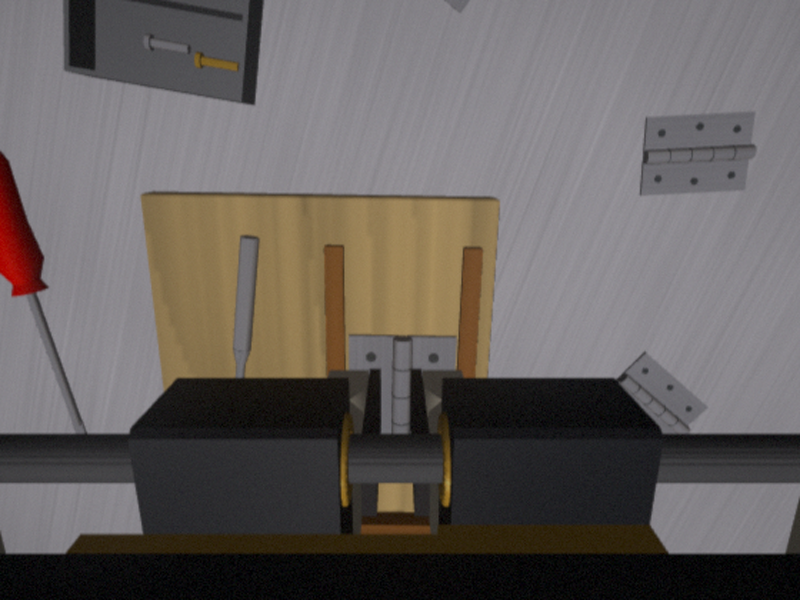

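The wrist view shows the channel strips' open ends at (335,247) and (472,249), the board's -y corners at (145,195) and (498,200), and the hinge tail at (402,338). The arm was still settling, so I'll retake the picture.

```bash
python3 - <<'E'
from h import *
from fit import toJ
o=telemetry.get_obs(); print(o['tool_pos'],toJ(o['tool_pos']),o['orientation'],abs(o['qvel']).max(),o['opening'])
im=snap('wrist','w2.png')
a=cv2.imread('pics/w2.png')[110:310,80:360];cv2.imwrite('pics/w2b.png',cv2.resize(a,None,fx=2.8,fy=2.8,interpolation=cv2.INTER_CUBIC))
np.savez('w2.npz',p=o['tool_pos'],o=o['orientation'])
E
```

```text
[ 0.52914466 -0.19583419  0.19991263] [   3.07900135 -107.50425349  199.91263171] [-1.79999367e+02  2.57541385e-02 -7.25102636e+01] 3.949713270528073 0.00496973414657297
```

View pics/w2b.png

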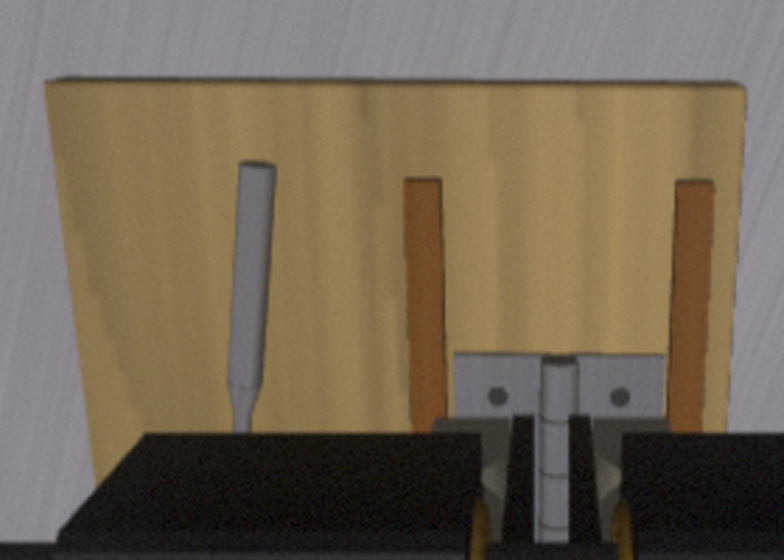

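The jig's features are sharp here. In the crop, the board corners are at (46,84) and (745,90), the strip inner ends at (441,180) and (678,182), and the knuckle end at (559,360). The leaf edge runs along row 355.

```bash
python3 - <<'E'
from fit import *
d=np.load('w2.npz'); o=dict(tool_pos=d['p'],orientation=d['o']); K,E=cam('wrist',o)
P=lambda u,v:(80+(u+.5)/2.8-.5,110+(v+.5)/2.8-.5)
for n,uv,z in [('165,-150',(46,84),.018),('-60,-150',(745,90),.018),('38,-120',(441,180),.025),('-38,-120',(678,182),.025),('tail',(559,362),.028),('leafL',(455,355),.021),('leafR',(664,356),.021),('strip L lo',(447,420),.025),('strip R lo',(667,420),.025)]:
    w=ray(K,E,P(*uv),z); print(n,toJ(w).round(1),w.round(4))
E
```

```text
165,-150 [ 163.9 -150.2   18. ] [ 0.6954 -0.1895  0.018 ]
-60,-150 [ -58.1 -150.3   18. ] [ 0.4832 -0.2547  0.018 ]
38,-120 [  38.4 -121.8   25. ] [ 0.5671 -0.1991  0.025 ]
-38,-120 [ -37.2 -121.8   25. ] [ 0.4948 -0.2214  0.025 ]
tail [  0.1 -61.4  28. ] [ 0.5128 -0.1526  0.028 ]
leafL [ 35.3 -60.9  21. ] [ 0.5463 -0.1418  0.021 ]
leafR [-35.6 -61.2  21. ] [ 0.4786 -0.1629  0.021 ]
strip L lo [ 38.1 -38.7  25. ] [ 0.5425 -0.1198  0.025 ]
strip R lo [-37.1 -39.4  25. ] [ 0.4708 -0.1425  0.025 ]
```

```bash
python3 go.py 0 -95 23
```

```text
now jig [   1.3 -108.7  199.9] F [-0.4 -0.  -0.9] t 1.25 open 0.0027430540040926485
shift [-0.0137  0.0011  0.177 ] turn [0.0009 0.0005 0.0026]
```

Request:
carry_out(
  rows=[
    [-0.007,0.001,0.04,0,0,0],
    [-0.013,0.001,0.08,0,0,0],
    [-0.013,0.001,0.115,0,0,0],
    [-0.013,0.001,0.145,0,0,0],
    [-0.013,0.001,0.165,0,0,0],
    [-0.013,0.001,0.174,0,0,0],
    [-0.013,0.001,0.177,0,0,0],
    [-0.013,0.001,0.177,0,0,0],
  ],
)

```text
clock: 2.25
tool_pos: [0.5224, -0.1882, 0.0241]
orientation: [-180.0, -0.0, -73.1]
force: [-0.5, -0.2, 0.0]
opening: 0.0004
gripper_force: 0.0
```

```bash
python3 go.py 0 -30 23
```

```text
now jig [ -1.1 -98.2  24.1] F [-0.5 -0.2  0. ] t 2.25 open 0.00044633348397864924
shift [-0.0682 -0.001   0.0011] turn [-0.0007 -0.0003 -0.0026]
```

Request:
carry_out(
  rows=[
    [-0.007,-0.001,0,0,0,0],
    [-0.014,-0.001,0,0,0,0],
    [-0.021,-0.001,0,0,0,0],
    [-0.028,-0.001,0,0,0,0],
    [-0.035,-0.001,0,0,0,0],
    [-0.042,-0.001,0,0,0,0],
    [-0.049,-0.001,0,0,0,0],
    [-0.056,-0.001,0,0,0,0],
  ],
)

```text
clock: 3.25
tool_pos: [0.5067, -0.1336, 0.0236]
orientation: [-180.0, -0.0, -73.1]
force: [0.3, -2.0, 0.4]
opening: 0.0007
gripper_force: 1.1
```

```bash
python3 go.py 0 -30 23
```

```text
now jig [ -0.1 -41.5  23.6] F [ 0.3 -2.   0.4] t 3.25 open 0.0006637496580940881
shift [-0.0115 -0.0001  0.0006] turn [-0.0001 -0.0001 -0.0022]
```

Request:
carry_out(
  rows=[
    [-0.0025,0,0,0,0,0],
    [-0.005,0,0,0,0,0],
    [-0.007,0,0,0,0,0],
    [-0.009,0,0,0,0,0],
    [-0.011,0,0,0,0,0],
  ],
)

```text
clock: 3.88
tool_pos: [0.5036, -0.1241, 0.0237]
orientation: [180.0, -0.1, -73.0]
force: [1.5, -14.7, 0.3]
opening: 0.0003
gripper_force: 11.6
```

Request:
carry_out(
  rows=[
    [-0.001,0,0,0,0,0],
    [-0.002,0,0,0,0,0],
  ],
)

```text
clock: 4.12
tool_pos: [0.5035, -0.1238, 0.024]
orientation: [180.0, -0.2, -73.0]
force: [4.7, -24.9, 0.6]
opening: 0.0008
gripper_force: 17.0
```

Contact is hard at 25 N and the tool has stopped. I'll back off, rise and check by camera.

Request:
carry_out(
  rows=[
    [0.005,0,0,0,0,0],
    [0.02,0,0,0,0,0],
    [0.035,0,-0.03,0,0,0],
    [0.05,0,-0.08,0,0,0],
    [0.05,0,-0.13,0,0,0],
    [0.05,0,-0.17,0,0,0],
    [0.05,0,-0.18,0,0,0],
    [0.05,0,-0.18,0,0,0],
  ],
)

```text
clock: 5.12
tool_pos: [0.5177, -0.1695, 0.2037]
orientation: [-179.9, 0.0, -73.1]
force: [-0.6, -0.3, -0.8]
opening: 0.0
gripper_force: 0.0
```

```bash
python3 - <<'E'
from h import *
from fit import toJ
snap('scene','s3.png')
o=telemetry.get_obs(); print(toJ(o['tool_pos']),o['orientation'],abs(o['qvel']).max())
snap('wrist','w3.png'); np.savez('w3.npz',p=o['tool_pos'],o=o['orientation'])
a=cv2.resize(cv2.imread('pics/w3.png')[130:330,180:330],None,fx=2.8,fy=2.8,interpolation=cv2.INTER_CUBIC)
b=cv2.resize(cv2.imread('pics/s3.png')[215:335,165:245],None,fx=4.5,fy=4.5,interpolation=cv2.INTER_CUBIC)
c=np.zeros((560,780,3),np.uint8); c[:560,:420]=a; c[:540,420:780]=b; cv2.imwrite('pics/c3.png',c)
E
```

```text
[ -0.72347895 -78.68388636 202.65431381] [ 1.79954079e+02  5.23647353e-02 -7.30921334e+01] 0.9925474547713268
```

View pics/c3.png

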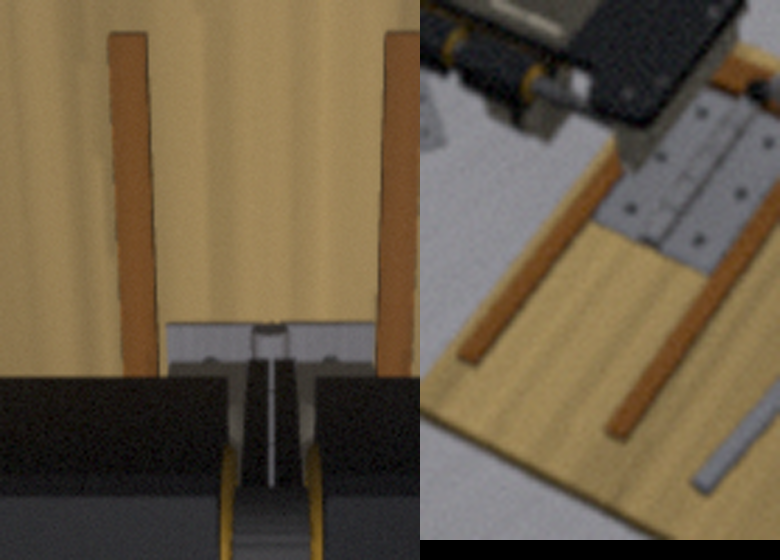

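The wrist crop shows the leaf edge at row 323 (columns 167 to 375), the knuckle end at (270,327) and the strip ends at row 33. In the scene crop the hinge's far end appears to meet the stop.

```bash
python3 - <<'E'
from fit import *
d=np.load('w3.npz'); K,E=cam('wrist',dict(tool_pos=d['p'],orientation=d['o']))
P=lambda u,v:(180+(u+.5)/2.8-.5,130+(v+.5)/2.8-.5)
for n,uv,z in [('strip 38,-120',(148,33),.025),('strip -38',(387,33),.025),('leafL',(167,323),.021),('leafR',(375,324),.021),('tail',(270,325),.031),('tail',(270,331),.028)]:
    print(n,toJ(ray(K,E,P(*uv),z)).round(1))
E
python3 go.py 60 50 210; python3 go.py 60 50 128
```

```text
strip 38,-120 [  37.8 -121.6   25. ]
strip -38 [ -37.2 -121.5   25. ]
leafL [ 35.1 -22.5  21. ]
leafR [-36.5 -22.1  21. ]
tail [ -0.4 -25.7  31. ]
tail [ -0.4 -22.4  28. ]
now jig [ -1.  -78.5 202.1] F [ 0.2  0.1 -0.4] t 5.225 open 0.00029881793149837696
shift [-0.1287 -0.0606 -0.0079] turn [ 0.0019  0.0012 -0.0024]
now jig [ -1.  -78.5 202.1] F [ 0.2  0.1 -0.4] t 5.225 open 0.00029881793149837696
shift [-0.1286 -0.0608  0.0741] turn [ 0.0019  0.0012 -0.0024]
```

Request:
carry_out(
  rows=[
    [-0.04,-0.02,-0.004,0,0,0],
    [-0.08,-0.04,-0.004,0,0,0],
    [-0.115,-0.058,-0.004,0,0,0],
    [-0.128,-0.066,0,0,0,0],
    [-0.128,-0.066,0.02,0,0,0],
    [-0.128,-0.066,0.045,0,0,0],
    [-0.128,-0.066,0.065,0,0,0],
    [-0.128,-0.066,0.072,0,0,0],
  ],
)

```text
clock: 6.22
tool_pos: [0.542, -0.0284, 0.1293]
orientation: [179.8, 0.0, -73.1]
force: [0.9, -0.7, 0.9]
opening: 0.0005
gripper_force: 0.0
```

```bash
python3 - <<'E'
from h import *
snap('scene','s4.png'); snap('side','d4.png')
a=cv2.resize(cv2.imread('pics/s4.png')[160:300,200:300],None,fx=4,fy=4,interpolation=cv2.INTER_CUBIC)
b=cv2.resize(cv2.imread('pics/d4.png')[135:275,245:345],None,fx=4,fy=4,interpolation=cv2.INTER_CUBIC)
cv2.imwrite('pics/c4.png',np.hstack([a,b]))
E
python3 go.py 172 50 130
```

```text
now jig [ 65.2  48.8 130.4] F [-0.1 -0.4  0.7] t 6.325 open 0.00019186493879644255
shift [-1.500e-03 -1.068e-01  1.000e-04] turn [ 0.0026  0.     -0.0025]
```

View pics/c4.png

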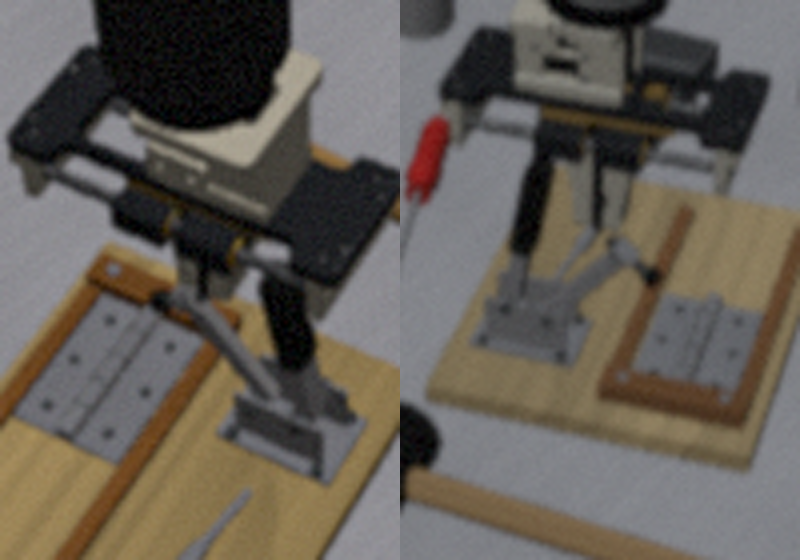

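The hinge is home against the stop, and the fingers stand clear beside the handle's channel-facing side. Now I'll push the handle.

Request:
carry_out(
  rows=[
    [-0.001,-0.01,0,0,0,0],
    [-0.001,-0.019,0,0,0,0],
    [-0.001,-0.027,0,0,0,0],
    [-0.001,-0.035,0,0,0,0],
    [-0.001,-0.043,0,0,0,0],
  ],
)

```text
clock: 6.95
tool_pos: [0.585, -0.0141, 0.132]
orientation: [-180.0, -0.0, -73.1]
force: [-2.2, -1.6, 3.4]
opening: 0.0003
gripper_force: 2.0
```

Request:
carry_out(
  rows=[
    [0,-0.008,0,0,0,0],
    [0,-0.016,0,0,0,0],
    [0,-0.024,0,0,0,0],
    [0,-0.032,0,0,0,0],
    [0,-0.04,0,0,0,0],
  ],
)

```text
clock: 7.58
tool_pos: [0.6237, -0.0022, 0.1317]
orientation: [-179.9, -0.0, -73.1]
force: [0.3, -0.1, -0.2]
opening: 0.0003
gripper_force: 0.2
```

Request:
carry_out(
  rows=[
    [0,-0.008,0,0,0,0],
    [0,-0.016,0,0,0,0],
    [0,-0.023,0,0,0,0],
    [0,-0.023,0,0,0,0],
    [0,-0.023,0,0,0,0],
  ],
)

```text
clock: 8.2
tool_pos: [0.6443, 0.0041, 0.1315]
orientation: [180.0, 0.0, -73.1]
force: [1.0, 0.1, 1.0]
opening: 0.0005
gripper_force: 0.0
```

```bash
python3 - <<'E'
from h import *
snap('scene','s5.png'); snap('side','d5.png')
a=cv2.resize(cv2.imread('pics/s5.png')[180:320,200:300],None,fx=4,fy=4,interpolation=cv2.INTER_CUBIC)
b=cv2.resize(cv2.imread('pics/d5.png')[135:275,245:345],None,fx=4,fy=4,interpolation=cv2.INTER_CUBIC)
cv2.imwrite('pics/c5.png',np.hstack([a,b]))
E
python3 go.py 172 50 130
```

```text
now jig [171.8  49.8 131.6] F [-0.7  0.8 -1. ] t 8.3 open 0.00017254178096821893
shift [-0.0002 -0.0002  0.0016] turn [ 0.      0.     -0.0022]
```

View pics/c5.png

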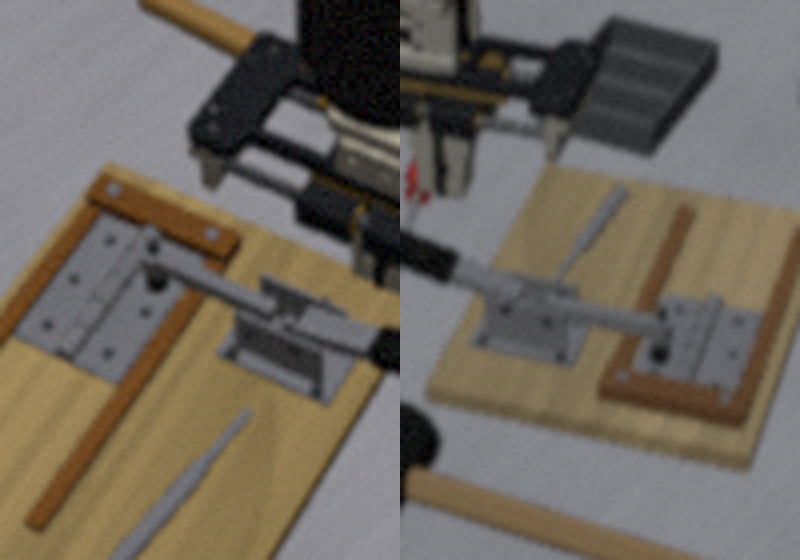

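The handle has snapped down outward, the foot rests on the hinge leaf, and the hinge is still home against the stop. I'll lift clear and hand in.

Request:
carry_out(
  rows=[
    [0,0,-0.02,0,0,0],
    [0,0,-0.05,0,0,0],
    [0,0,-0.08,0,0,0],
    [0,0,-0.1,0,0,0],
    [0,0,-0.1,0,0,0],
    [0,0,-0.1,0,0,0],
  ],
)

```text
clock: 9.05
tool_pos: [0.6439, 0.0041, 0.2308]
orientation: [180.0, 0.0, -73.1]
force: [-0.4, -0.1, -0.3]
opening: -0.0001
gripper_force: 0.0
```

```bash
python3 -c "
from plant import workorder
print(workorder.close_job())"
```

```text
the job is handed in; nothing more can be done
None
```

The hinge was pushed home against the end stop, then the clamp handle was pushed over and snapped shut with its foot on the hinge; the job was handed in at about 9 s with the arm clear (no verdict was returned).

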